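# Put the cleaned gas burners back together

### The job

The hob has been cleaned and its burner parts lie about on the counter: put both burners back together. On the large burner seat goes the large slotted crown, then the brass flame ring, then the large cap on top; on the small seat goes the small slotted crown, then the small cap. Every part must sit level and fully home in the recess of the one below, with nothing left held, and the salt jar must be left where it is.

Things in the scene. Friction and masses are not known exactly. Their poses are not given: they have to be found in the camera images.
- large_seat: Large burner seat, fixed on the hob: dark steel ring 68 mm across, 10 mm high, in its top a recess 44 mm across, 7 mm deep. Origin: centre of its underside, z up; the seated large crown's origin is 5 mm above it. The hob is a flat steel plate 500 x 280 mm, top 8 mm above the counter, with two knobs 18 mm high at the end near the robot. The seats are 200 mm apart; either may be the nearer.
- small_seat: Small burner seat, fixed on the same hob: dark steel ring 54 mm across, 10 mm high, in its top a recess 34 mm across, 7 mm deep. Origin: centre of its underside, on the hob plate, z up; the seated small crown's origin is 5 mm above it.
- large_crown: Large burner crown, loose, upright on the counter: aluminium, dark slots round its side. Foot 36 mm across, 5 mm high; above it a cylinder 56 mm across from 5 to 23 mm above the underside (grip here); in its top a recess 44 mm across, 7 mm deep. About 140 g. Origin: centre of its underside, z up; yaw does not matter. The flame ring's origin, seated, is 18 mm above it.
- flame_ring: Brass flame ring, loose, upright on the counter: foot 36 mm across, 5 mm high; above it a body 60 mm across from 5 to 20 mm above the underside (grip here); in its top a recess 44 mm across, 7 mm deep, and a 20 mm hole right through. About 160 g. Origin: centre of its underside, z up; yaw does not matter. The large cap's origin, seated, is 15 mm above it.
- large_cap: Large burner cap, loose, upright on the counter: dark steel disc with closed, slightly domed top. Foot 36 mm across, 5 mm high; disc 64 mm across, straight-sided from 5 to 18 mm above the underside (grip here), dome up to 22 mm. About 180 g. Origin: centre of its underside, z up; yaw does not matter. 
- small_crown: Small burner crown, loose, upright on the counter: aluminium, dark slots round its side. Foot 26 mm across, 5 mm high; above it a cylinder 42 mm across from 5 to 23 mm above the underside (grip here); in its top a recess 34 mm across, 7 mm deep. About 80 g. Origin: centre of its underside, z up; yaw does not matter. The small cap's origin, seated, is 18 mm above it.
- small_cap: Small burner cap, loose, upright on the counter: dark steel disc with closed, slightly domed top. Foot 26 mm across, 5 mm high; disc 48 mm across, straight-sided from 5 to 18 mm above the underside (grip here), dome up to 22 mm. About 100 g. Origin: centre of its underside, z up; yaw does not matter. 
- salt_jar: Bystander: white ceramic salt jar with wooden lid, 46 mm across, 62 mm high, loose, standing among the burner parts. Leave it. Origin: centre of its underside.
Things that resemble listed ones, but are neither listed nor needed, are in the scene too. Leave any red look-alike of the large_cap alone. Leave any purple look-alike of the small_crown alone.

How it is judged:
By the outcome, as a careful person would: the job done as asked, in the order asked, and still so for the second after the job is handed in, with the robot touching nothing.
It also fails if it takes over 102 s, if anything falls off the work surface, if the arm or the gripper's body presses on something with over 40 N, if the wrist force passes 120 N, or if a joint passes its speed limit or range.

### The arm

A 6-joint arm with a two-finger parallel gripper is mounted at the origin on the work surface. World frame = base frame: x ahead of the robot, y to its left, z up, the work surface at z = 0. Lengths are in mm, angles in rad, forces in N, time in s.
With the tool pointing down it reaches from about 325 to 750 mm from the base axis. Payload 7.6 kg.
Tool frame: the origin (TCP) lies midway between the tips of the shut fingers; the grasp point (between the pads) lies 19 mm behind it; z points along the fingers, y is the line along which they close (so a half turn about z gives the same grasp; the last joint's range is limited). The gripper opens to 85 mm and grips with 20 to 120 N. Pads are 22 mm wide; open, the fingers measure 114 mm over their backs; the gripper's body (76 mm by 85 mm) begins 54 mm behind the grasp point. The pads swing forward as they close: fully open they stand 13 mm farther back than shut.
Start: joints at [1.191, 0.052, 1.401, -0, 1.689, -0.07], TCP at [160.041, 500.036, 197.423] pointing down, gripper open.
Joint ranges: [-2.9, 2.9], [-0.91, 2.17], [0.12, 2.37], [-1.06, 4.2], [0.26, 2.73], [-2.93, 2.93]. Speed limits (rad/s): [2.57, 2.57, 3.01, 3.14, 3.14, 3.14].

### API

Orientations are given as [roll, pitch, yaw] about the fixed x, y, z axes, in that order (R = Rz(yaw) Ry(pitch) Rx(roll)).
In Python, from rig import get_state, camera, calibration, finish_job gives the robot as it stands.
- The arm moves only by the tool carry_out, never from a script. Its argument "targets" is a list of rows, each a list of 7 numbers: the finger opening in mm, from 0 to 85.4, then the shift along the tool's x, y, z as a fraction of full scale, then the turn, a rotation vector about the tool's x, y, z as a fraction of full scale. In form: [[gripper, x, y, z, rx, ry, rz], ...]. A call has 1 to 12 rows; each row is the pose to reach, as a shift and turn from the pose commanded when the call began, along the tool's axes at that moment, turning the shorter way round; what a row does not reach only later rows make up. Full scale, the value 1, is 0.6 m for a shift and 180 degrees for a turn. A row lasts 1/8 s, in which the tool goes at most 62.5 mm and 10.7 degrees, less where a joint would pass 70% of its speed; a pose out of reach is approached as far as the arm can. A call with a number of a shift or a turn outside -1 to 1 is refused whole. A call with a gripper value outside its range is refused whole. The fingers move at their own pace and stop on an object; "squeeze" is the grip in N (left out, the last holds). Time passes only in rows, so rows that repeat a pose let the fingers close. It gives the time, the measured TCP pose, the force, the opening and the grip force at its end, in the units of the state.
- get_state(): the state, without advancing time (a new reading comes with each control period).
- camera(name): name is "side" or "top" or "wrist"; returns the picture (480x640x3 uint8, red, green, blue); there is no depth.
- calibration(name): a dict with "camera_matrix" (3x3 intrinsics, pixels), "k1" (the pictures are not rectified: a ray, as slopes to the right and down, at radius r is drawn at 1 + k1 r^2 times it, then the intrinsics apply), "origin" and "rotation" of the camera in the world; the wrist camera has in their place "tool_from_camera" (4x4, takes a point from camera to tool coordinates, whose origin is the TCP and whose axes are the flange's). Camera axes: x right, y down, z forward; pixel columns grow to the right and rows downward; lengths in mm; the calibration is good to about 2 mm. A picture is of the moment at which its call begins: read the wrist's pose just before it. calibration takes no time and is no camera call.
- finish_job(): hands the job in; it is judged then, once.
The state is a dict: "t": time; "joint_positions": joint angles; "dq": joint speeds; "joint_efforts": joint torques, N m; "tcp_pos": TCP position; "eef_rot": TCP orientation; "contact_force": force on the tool from outside, world axes, zero at the start; "wrist_torque": the same for the moment, N m; "gripper_width": finger opening in mm; "grip_force": force on a finger pad.
Only numpy, scipy, OpenCV 4.12 (cv2) and the standard library are available. Lean on these libraries where they do the work, as an engineer would, in place of code of your own. Each camera call takes 0.05 s, during which the arm holds its last target. There are 200 camera calls.

## Working session

There is one attempt and no reset: what is moved stays moved. The work goes in short steps, Python scripts to look and compute and a tool call to move; the robot and the scene stay as the last step left them, time stands still between calls to the robot, and variables do not carry over. Pictures are saved under pics/ and viewed, at most 14 in all, crops included, and the job is handed in when it is done.

Besides the shell and the picture viewer there is one more tool, called after ">>>" by a JSON object that holds its "name" and its "arguments". carry_out: Moves the arm, as the interface text tells. Its arguments: {"type":"object","properties":{"targets":{"type":"array","items":{"type":"array","items":{"type":"number"}}},"squeeze":{"type":"number"}},"required":["targets"]}

```bash
ls; mkdir -p pics; python3 - <<'E'
from rig import *
import cv2
s=get_state();print(s)
for n in("top","side"):
    cv2.imwrite(f"pics/{n}0.png",camera(n)[:,:,::-1]);print(n,calibration(n))
print(calibration("wrist"))
E
```

```text
pics
{'t': 0.0, 'joint_positions': array([ 1.19068479e+00,  5.28579427e-02,  1.40171715e+00,  1.26543735e-05,
        1.68859777e+00, -7.02854342e-02]), 'dq': array([-0.00089689,  0.00133986, -0.00036323,  0.00179024,  0.00051237,
        0.00080883]), 'joint_efforts': array([-7.68482896e-04, -3.81670940e+01, -3.60184336e+01, -1.58208941e-04,
        6.07313152e-03, -5.70269506e-06]), 'tcp_pos': array([159.90582631, 499.68787389, 196.56520983]), 'eef_rot': array([-3.14001723e+00, -1.23512004e-04,  2.83176793e+00]), 'contact_force': array([ 0.50810416, -0.2317564 ,  0.35148682]), 'wrist_torque': array([-0.03423907,  0.00538971,  0.01295708]), 'grip_force': 0.0, 'gripper_width': 85.03026815817427}
top {'camera_matrix': array([[489.48687682,   0.        , 322.98001417],
       [  0.        , 489.48687682, 239.17962558],
       [  0.        ,   0.        ,   1.        ]]), 'k1': -0.08574587829463734, 'origin': array([477.3453438 , -15.99940288, 991.67171095]), 'rotation': array([-3.06932372e+00,  8.26579198e-04, -1.59036810e+00])}
side {'camera_matrix': array([[575.87917233,   0.        , 323.16314578],
       [  0.        , 575.87917233, 233.03825928],
       [  0.        ,   0.        ,   1.        ]]), 'k1': -0.03231342687640743, 'origin': array([ 159.40201474, 1012.37178477,  941.9400395 ]), 'rotation': array([-2.27347512,  0.01224852, -2.79749244])}
{'camera_matrix': array([[333.50350934,   0.        , 315.01011396],
       [  0.        , 333.50350934, 244.44008887],
       [  0.        ,   0.        ,   1.        ]]), 'k1': -0.05385823698018525, 'tool_from_camera': array([[-6.00495572e-04, -9.51648580e-01, -3.07188249e-01,
         7.94244416e+01],
       [ 9.99999498e-01, -8.17918001e-04,  5.79043090e-04,
         3.60577916e-01],
       [-8.02300332e-04, -3.07187747e-01,  9.51648593e-01,
        -1.75856900e+02],
       [ 0.00000000e+00,  0.00000000e+00,  0.00000000e+00,
         1.00000000e+00]])}
```

View pics/top0.png

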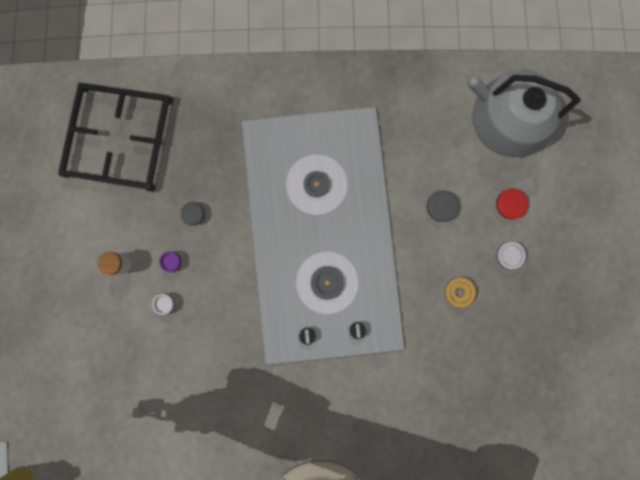

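View pics/side0.png

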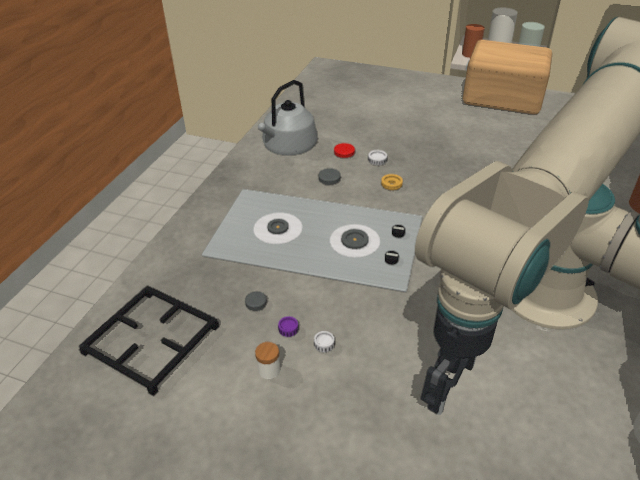

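Top picture: large seat (327,283), nearer the robot, and small seat (317,184). Large cap candidates are dark (443,206) and red (513,204), so the dark one fits. Small crown candidates are white/aluminium (163,304) and purple (171,262), so the aluminium one fits. The others are flame ring (461,292), large crown (511,256), small cap (192,214) and jar (109,263). I'll confirm them in one enlarged montage.

```bash
python3 - <<'E'
import cv2,numpy as np
im=cv2.imread("pics/top0.png")
C=[(327,283),(317,184),(511,256),(461,292),(443,206),(163,304),(192,214),(171,262)]
t=[]
for u,v in C:
    c=cv2.resize(im[v-20:v+20,u-20:u+20],(200,200),interpolation=cv2.INTER_CUBIC)
    cv2.line(c,(102,0),(102,200),(0,255,0),1);cv2.line(c,(0,102),(200,102),(0,255,0),1)
    for k in range(0,200,25): cv2.line(c,(k+2,0),(k+2,6),(0,0,255),1);cv2.line(c,(0,k+2),(6,k+2),(0,0,255),1)
    t.append(c)
cv2.imwrite("pics/m.png",np.vstack([np.hstack(t[:4]),np.hstack(t[4:])]))
E
```

```text
(no output)
```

View pics/m.png

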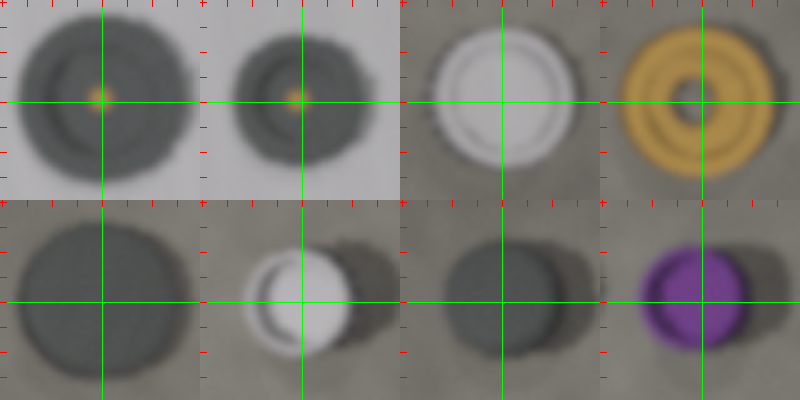

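The montage confirms the aluminium crowns, brass ring and dark caps; the purple and red ones stay. Refined rim centres (px): large seat 327.0,282.4; small seat 316.6,183.8; large crown 511.5,254.9; ring 460.1,291.8; large cap 442.5,205.8; small crown 162,304; small cap 192.2,213.4.

```bash
cat >h.py <<'E'
from rig import *
import cv2,numpy as np
from scipy.spatial.transform import Rotation as R
def w(uv,z,n="top",pose=None):
    c=calibration(n);K=c["camera_matrix"]
    d=cv2.undistortPoints(np.array([[uv]],float),K,np.array([c["k1"],0,0,0.]))[0,0]
    d=np.array([*d,1])
    if n=="wrist":
        T=c["tool_from_camera"];p,e=pose;Rt=R.from_euler("xyz",e).as_matrix()
        o=Rt@T[:3,3]+p;d=Rt@T[:3,:3]@d
    else: o=c["origin"];d=R.from_euler("xyz",c["rotation"]).as_matrix()@d
    return o+d*(z-o[2])/d[2]
E
python3 - <<'E'
from h import *
for n,u,z in[("lseat",(327,282.4),18),("sseat",(316.6,183.8),18),("lcrown",(511.5,254.9),23),("ring",(460.1,291.8),20),("lcap",(442.5,205.8),18),("scrown",(162,304),23),("scap",(192.2,213.4),18),("purple",(170,261.8),23),("jar",(109,263),62),("red",(513,204),20)]:
    p=w(u,z);print(n,p.round(1),np.hypot(p[0],p[1]).round())
for n,u,z in[("scap",(256,299),20),("lseat",(355,238),18),("sseat",(278,226),18),("ring",(392,181),20)]: print("side",n,w(u,z,"side").round(1))
p=w((327,282.4),18)-w((316.6,183.8),18);print(np.linalg.norm(p))
print(w((511.5-14.1,254.9),23)-w((511.5+14.1,254.9),23))
E
```

```text
lseat [461.8 -22.9  18. ] 462.0
sseat [659.8  -5.9  18. ] 660.0
lcrown [ 508.5 -393.9   23. ] 643.0
ring [ 437.4 -287.3   20. ] 523.0
lcap [ 610.5 -258.7   18. ] 663.0
scrown [424.6 305.8  23. ] 523.0
scap [605.1 245.9  18. ] 653.0
purple [508.2 289.5  23. ] 585.0
jar [506.6 397.5  62. ] 644.0
red [ 611.6 -403.3   20. ] 733.0
side scap [601.  249.1  20. ]
side lseat [457.8 -18.5  18. ]
side sseat [6.553e+02 1.000e-01 1.800e+01]
side ring [ 432.2 -280.3   20. ]
198.80343716662773
[ 1.26662305 58.05411776  0.        ]
```

>>> {"name": "carry_out", "arguments": {"targets": [[85,-0.52,-0.173,0.078,0,0,-0.0987],[85,-0.52,-0.173,0.078,0,0,-0.0987],[85,-0.52,-0.173,0.078,0,0,-0.0987],[85,-0.52,-0.173,0.078,0,0,-0.0987],[85,-0.52,-0.173,0.078,0,0,-0.0987],[85,-0.52,-0.173,0.078,0,0,-0.0987],[85,-0.52,-0.173,0.078,0,0,-0.0987],[85,-0.52,-0.173,0.078,0,0,-0.0987],[85,-0.52,-0.173,0.078,0,0,-0.0987]], "squeeze": 40}}

```text
t: 1.23
tcp_pos: [424.8, 306.9, 150.8]
eef_rot: [3.141, 0.0, -3.14]
contact_force: [0.2, -0.5, 1.1]
gripper_width: 85.3
grip_force: 0.0
```

```bash
cat >>h.py <<'E'
def snap(f):
    s=get_state();cv2.imwrite(f"pics/{f}.png",camera("wrist")[:,:,::-1])
    p,e=s["tcp_pos"],s["eef_rot"];np.save(f"pics/{f}.npy",[p,e]);print(f,s["t"],p.round(1),e.round(4))
def pw(f,uv,z): return w(uv,z,"wrist",np.load(f"pics/{f}.npy"))
E
python3 -c "
from h import *
snap('w1')"
```

```text
w1 1.225 [424.8 306.9 150.8] [ 3.1412e+00  2.0000e-04 -3.1397e+00]
```

View pics/w1.png

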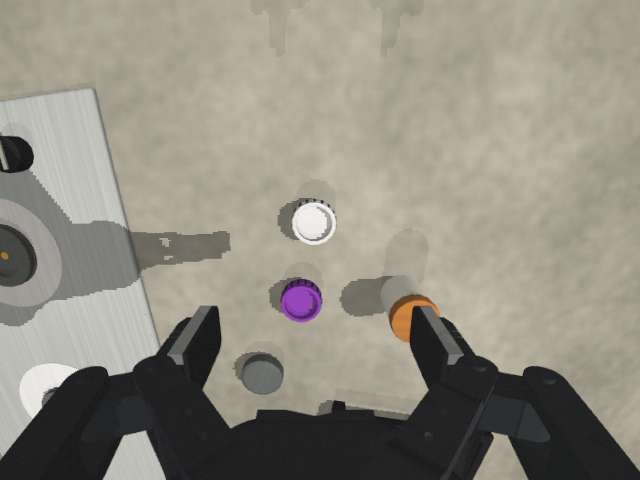

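The aluminium small crown's rim is centred at about (314,223), with purple at (301,301), the small cap at (263,373) and the jar on the right at (414,318).

```bash
python3 - <<'E'
from h import *
im=cv2.imread("pics/w1.png")
hsv=cv2.cvtColor(im,cv2.COLOR_BGR2HSV)
m=((im.min(2)>190)&(np.indices(im.shape[:2])[1]>270)&(np.indices(im.shape[:2])[1]<360)&(np.indices(im.shape[:2])[0]<260)&(np.indices(im.shape[:2])[0]>180)).astype(np.uint8)
print(cv2.boundingRect(m))
for n,u,z in[("scrown",(314,222.5),23),("purple",(302,301.5),23),("scap",(263,373),19)]: print(n,pw("w1",u,z).round(1))
print(pw("w1",(292,222.5),23)-pw("w1",(336,222.5),23))
E
```

```text
(293, 203, 43, 42)
scrown [422.1 306.7  23. ]
purple [504.5 294.6  23. ]
scap [596.3 249.7  19. ]
[ 4.02389362e-02 -4.12489408e+01  5.68434189e-14]
```

>>> {"name": "carry_out", "arguments": {"targets": [[85,-0.06,-0.545,0,0,0,0],[85,-0.06,-0.545,0,0,0,0],[85,-0.06,-0.545,0,0,0,0],[85,-0.06,-0.545,0,0,0,0],[85,-0.06,-0.545,0,0,0,0],[85,-0.06,-0.545,0,0,0,0],[85,-0.06,-0.545,0,0,0,0],[85,-0.06,-0.545,0,0,0,0]]}}

```text
t: 2.28
tcp_pos: [461.6, -19.4, 150.6]
eef_rot: [3.141, 0.0, -3.139]
contact_force: [0.3, 0.2, 0.3]
gripper_width: 84.8
grip_force: 0.0
```

```bash
python3 -c "
from h import *
snap('w2')"
```

```text
w2 2.275 [461.6 -19.4 150.6] [ 3.1411  0.     -3.1394]
```

>>> {"name": "carry_out", "arguments": {"targets": [[85,-0.06,-0.62,0,0,0,0],[85,-0.06,-0.62,0,0,0,0],[85,-0.06,-0.62,0,0,0,0],[85,-0.06,-0.62,0,0,0,0],[85,-0.06,-0.62,0,0,0,0],[85,-0.06,-0.62,0,0,0,0],[85,-0.06,-0.62,0,0,0,0],[85,-0.06,-0.62,0,0,0,0],[85,-0.06,-0.62,0,0,0,0]]}}

```text
t: 3.45
tcp_pos: [498.6, -391.2, 151.3]
eef_rot: [-3.141, 0.001, -3.139]
contact_force: [0.6, 0.4, 0.6]
gripper_width: 85.0
grip_force: 0.0
```

```bash
python3 -c "
from h import *
snap('w3')
a=[cv2.imread(f'pics/{f}.png')[130:400,80:480] for f in('w2','w3')]
cv2.imwrite('pics/m2.png',np.hstack(a))
"
```

```text
w3 3.45 [ 498.6 -391.2  151.3] [-3.1413e+00  7.0000e-04 -3.1389e+00]
```

View pics/m2.png

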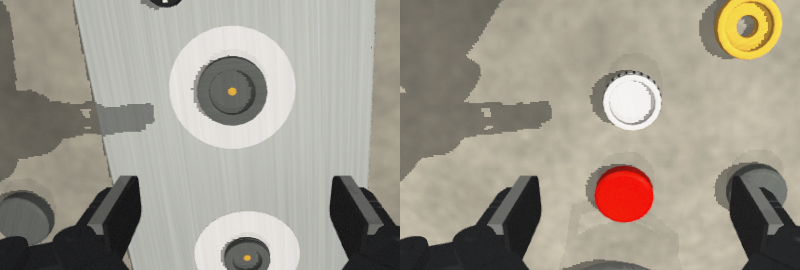

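```bash
python3 -c "
from h import *
t=[]
for f,u,v in(('w2',312,220),('w3',312,230)):
    c=cv2.resize(cv2.imread(f'pics/{f}.png')[v-40:v+40,u-40:u+40],(400,400),interpolation=cv2.INTER_CUBIC)
    for k in range(0,400,50): cv2.line(c,(k+2,0),(k+2,8),(0,0,255),1);cv2.line(c,(0,k+2),(8,k+2),(0,0,255),1)
    t.append(c)
cv2.imwrite('pics/m3.png',np.hstack(t))
"
```

```text
(no output)
```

View pics/m3.png

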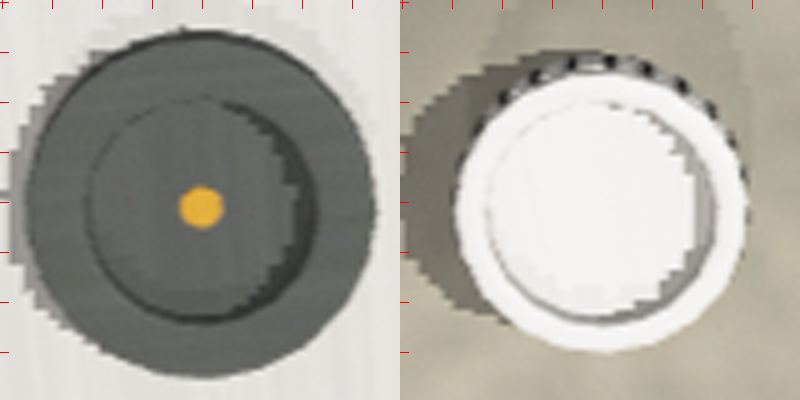

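The large seat's rim is centred at px (311.8,221.4) in w2. The large crown's rim is at (311.9,231.7) in w3, and it is the plain aluminium one.

```bash
python3 -c "
from h import *
print(pw('w2',(311.8,221.4),18),pw('w3',(311.9,231.7),23))
a=pw('w2',(311.8-34.8,221.4),18)-pw('w2',(311.8+34.8,221.4),18);print(a)
a=pw('w3',(311.9-29.3,231.7),23)-pw('w3',(311.9+29.3,231.7),23);print(a)
# ring, lcap (seen at crop 749,29 -> full 429,159 in w3)
print(pw('w3',(429,157),20), pw('w2',(80+247,130+257),12))"
```

```text
[458.9549829  -21.66150249  18.        ] [ 504.96797374 -393.45503185   23.        ]
[  0.07612225 -66.22931296   0.        ]
[  0.10387953 -55.49973008   0.        ]
[ 435.63362943 -287.98327098   20.        ] [658.20753775  -4.33616915  12.        ]
```

>>> {"name": "carry_out", "arguments": {"targets": [[85,-0.011,-0.003,0.05,0,0,0],[85,-0.011,-0.003,0.15,0,0,0],[85,-0.011,-0.003,0.22,0,0,0],[85,-0.011,-0.003,0.248,0,0,0],[85,-0.011,-0.003,0.248,0,0,0],[85,-0.011,-0.003,0.248,0,0,0],[50,-0.011,-0.003,0.248,0,0,0],[50,-0.011,-0.003,0.248,0,0,0],[50,-0.011,-0.003,0.248,0,0,0],[50,-0.011,-0.003,0.248,0,0,0],[50,-0.011,-0.003,0.248,0,0,0]], "squeeze": 40}}

```text
t: 4.88
tcp_pos: [504.3, -394.7, 1.7]
eef_rot: [3.141, -0.0, -3.141]
contact_force: [-0.1, 0.1, 0.9]
gripper_width: 49.9
grip_force: 0.0
```

```bash
python3 -c "
from h import *
snap('w4');print(get_state()['gripper_width'],get_state()['grip_force'])"
```

```text
w4 4.875 [ 504.3 -394.7    1.7] [ 3.1414e+00 -1.0000e-04 -3.1414e+00]
50.035799648571704 0.0
```

View pics/w4.png

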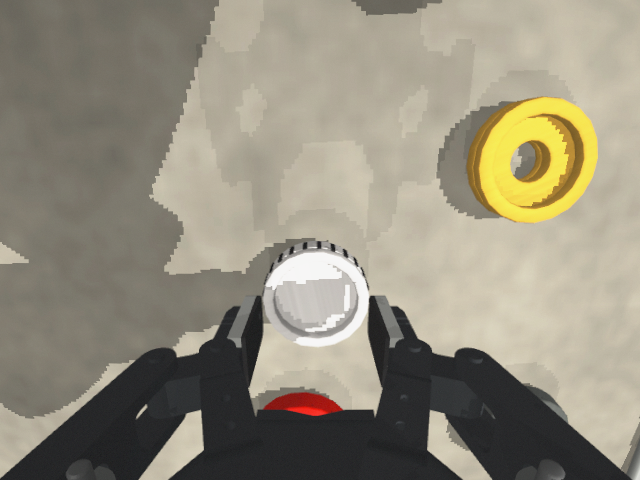

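```bash
python3 -c "
from h import *
print(pw('w4',(316,296),23))
c=calibration('wrist');T=np.linalg.inv(c['tool_from_camera']);K=c['camera_matrix']
for P in[(0,0,0),(0,28,0),(0,28,-21),(-11,28,-21),(11,28,-21),(0,25,-8),(11,25,-8),(-11,25,-8),(11,25,-30)]:
    q=T[:3,:3]@np.array(P,float)+T[:3,3];print(P,cv2.projectPoints(q[None],np.zeros(3),np.zeros(3),K,np.array([c['k1'],0,0,0.]))[0].ravel())"
```

```text
[ 502.74763703 -393.58827542   23.        ]
(0, 0, 0) [313.91512076 281.61065776]
(0, 28, 0) [362.53404397 281.52535542]
(0, 28, -21) [368.04529698 298.29981633]
(-11, 28, -21) [366.9758694  317.05621362]
(11, 28, -21) [369.140128   278.73284302]
(0, 25, -8) [359.08426685 287.50738829]
(11, 25, -8) [359.92251889 269.04836189]
(-11, 25, -8) [358.26349086 305.26130575]
(11, 25, -30) [365.80415867 286.33469332]
```

```bash
python3 -c "
from h import *
im=camera('side')[:,:,::-1]
cv2.imwrite('pics/side1.png',im);c=im[60:260,270:520]
cv2.imwrite('pics/side1c.png',cv2.resize(c,None,fx=3,fy=3,interpolation=cv2.INTER_CUBIC)[:600,:750])"
```

```text
(no output)
```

View pics/side1c.png

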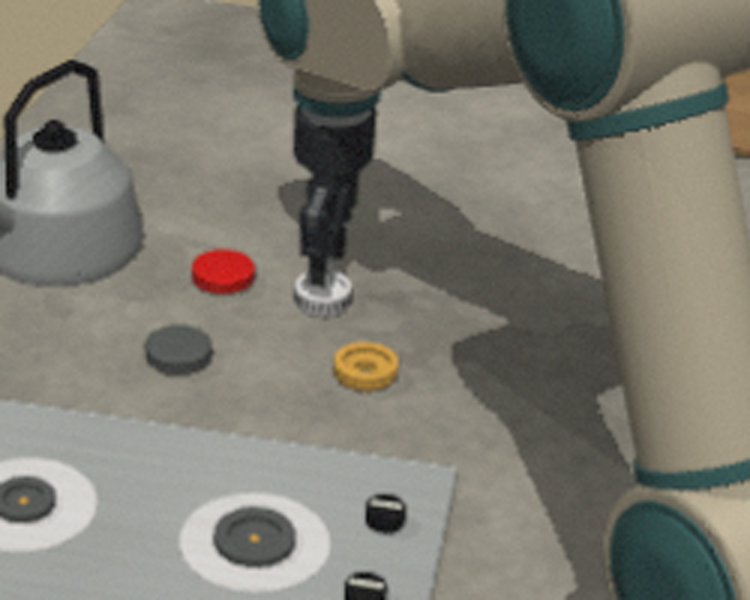

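```bash
python3 -c "
from h import *
c=calibration('side');o=c['origin']
for u in((318,285),(310,287),(328,287)):
    p=w((270+u[0]/3,60+u[1]/3),0,'side');d=p-o
    for y in(-369,-366): print(u,(o+d*(y-o[1])/d[1]).round(1))
p=w((270+323/3,60+284/3),23,'side');print(p)"
```

```text
(318, 285) [ 503.8 -369.    36.4]
(318, 285) [ 503.  -366.    38.4]
(310, 287) [ 511.6 -369.    32.5]
(310, 287) [ 510.8 -366.    34.5]
(328, 287) [ 493.8 -369.    36.2]
(328, 287) [ 493.1 -366.    38.1]
[ 504.72754769 -392.76032364   23.        ]
```

The fingertips hang about 35 mm above the counter at this opening, above the crown, so the stated TCP is farther forward than the real tips. I'll reopen, descend in small guarded steps and watch the force.

>>> {"name": "carry_out", "arguments": {"targets": [[75,0,0,0,0,0,0],[75,0,0,0,0,0,0],[75,0,0,0,0,0,0],[75,0,0,0.018,0,0,0],[75,0,0,0.033,0,0,0],[75,0,0,0.033,0,0,0],[50,0,0,0.033,0,0,0],[50,0,0,0.033,0,0,0],[50,0,0,0.033,0,0,0],[50,0,0,0.033,0,0,0]]}}

```text
t: 6.22
tcp_pos: [504.8, -395.0, -17.1]
eef_rot: [-3.141, 0.001, -3.141]
contact_force: [0.0, 1.5, 5.6]
gripper_width: 52.0
grip_force: 41.9
```

```bash
python3 -c "
from h import *
snap('w5')
im=camera('side')[:,:,::-1];a=cv2.resize(im[110:190,340:420],(480,480),interpolation=cv2.INTER_CUBIC)
b=cv2.resize(cv2.imread('pics/w5.png')[200:440,160:480],(320,240));z=np.zeros((480,320,3),np.uint8);z[:240]=b
cv2.imwrite('pics/m5.png',np.hstack([a,z]))"
```

```text
w5 6.225 [ 504.8 -395.   -17.1] [-3.1408e+00  1.2000e-03 -3.1413e+00]
```

View pics/m5.png

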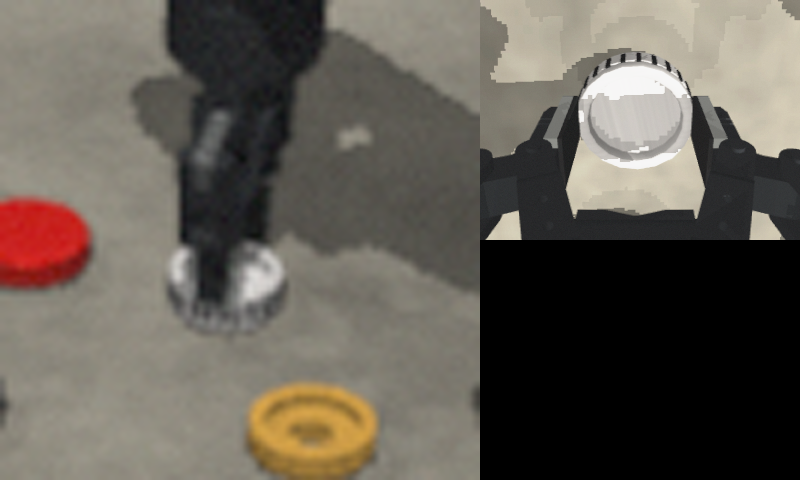

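The grip force is 42 N and the crown is held between the pads. Next I'll lift and carry it to above the large seat, then check.

>>> {"name": "carry_out", "arguments": {"targets": [[50,0,0,-0.03,0,0,0],[50,0,0,-0.1,0,0,0],[50,0.01,0.08,-0.1,0,0,0],[50,0.02,0.17,-0.1,0,0,0],[50,0.035,0.27,-0.1,0,0,0],[50,0.05,0.37,-0.1,0,0,0],[50,0.06,0.47,-0.1,0,0,0],[50,0.07,0.56,-0.1,0,0,0],[50,0.0767,0.62,-0.1,0,0,0],[50,0.0767,0.62,-0.1,0,0,0],[50,0.0767,0.62,-0.1,0,0,0],[50,0.0767,0.62,-0.1,0,0,0]]}}

```text
t: 7.82
tcp_pos: [458.4, -23.7, 42.1]
eef_rot: [-3.141, 0.0, 3.14]
contact_force: [0.2, 0.3, -1.3]
gripper_width: 52.3
grip_force: 42.3
```

```bash
python3 -c "
from h import *
snap('w6')
im=camera('side')[:,:,::-1];a=cv2.resize(im[150:270,290:430],(560,480),interpolation=cv2.INTER_CUBIC)
b=cv2.imread('pics/w6.png')[200:440,200:440];z=np.zeros((480,240,3),np.uint8);z[:240]=b
cv2.imwrite('pics/m6.png',np.hstack([a,z]))"
```

```text
w6 7.825 [458.4 -23.7  42.1] [-3.1414e+00  1.0000e-04  3.1404e+00]
```

View pics/m6.png

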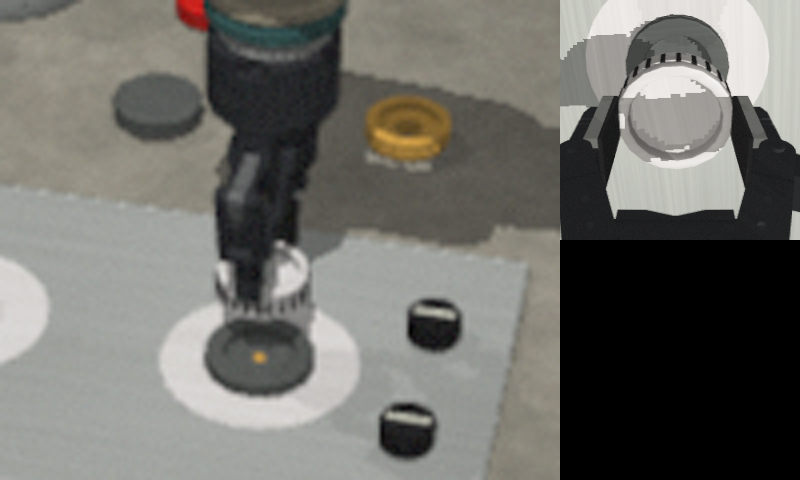

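Held level and lined up over the seat. Now a slow lowering.

>>> {"name": "carry_out", "arguments": {"targets": [[50,0,0,0.04,0,0,0],[50,0,0,0.06,0,0,0],[50,0,0,0.066,0,0,0],[50,0,0,0.07,0,0,0],[50,0,0,0.073,0,0,0],[50,0,0,0.076,0,0,0],[50,0,0,0.078,0,0,0],[50,0,0,0.078,0,0,0]]}}

```text
t: 8.93
tcp_pos: [458.5, -22.7, -4.2]
eef_rot: [3.142, 0.0, -3.141]
contact_force: [-2.9, -0.2, 4.4]
gripper_width: 52.1
grip_force: 43.1
```

Contact came at exactly +13 mm, so it's seated. I'll release, rise, and go and look at the flame ring.

>>> {"name": "carry_out", "arguments": {"targets": [[80,0,0,0,0,0,0],[80,0,0,0,0,0,0],[80,0,0,0,0,0,0],[80,0,0,-0.05,0,0,0],[80,0,0,-0.15,0,0,0],[80,0.01,-0.06,-0.225,0,0,0],[80,0.02,-0.16,-0.225,0,0,0],[80,0.042,-0.26,-0.225,0,0,0],[80,0.042,-0.36,-0.225,0,0,0],[80,0.042,-0.442,-0.225,0,0,0],[80,0.042,-0.442,-0.225,0,0,0],[80,0.042,-0.442,-0.225,0,0,0]]}}

```text
t: 10.42
tcp_pos: [433.0, -287.5, 129.9]
eef_rot: [3.141, -0.0, -3.142]
contact_force: [-0.2, -0.4, -0.8]
gripper_width: 80.1
grip_force: 0.0
```

```bash
python3 -c "
from h import *
snap('w7')
im=camera('top')[:,:,::-1];a=cv2.resize(im[255:310,295:360],(320,270),interpolation=cv2.INTER_CUBIC)
b=cv2.resize(cv2.imread('pics/w7.png')[180:300,250:370],(480,480),interpolation=cv2.INTER_CUBIC);z=np.zeros((480,320,3),np.uint8);z[:270]=a
for k in range(0,480,40): cv2.line(b,(k+2,0),(k+2,8),(0,0,255),1);cv2.line(b,(0,k+2),(8,k+2),(0,0,255),1)
cv2.imwrite('pics/m7.png',np.hstack([b,z]))"
```

```text
w7 10.425 [ 433.  -287.5  129.9] [ 3.1408e+00 -3.0000e-04 -3.1415e+00]
```

View pics/m7.png

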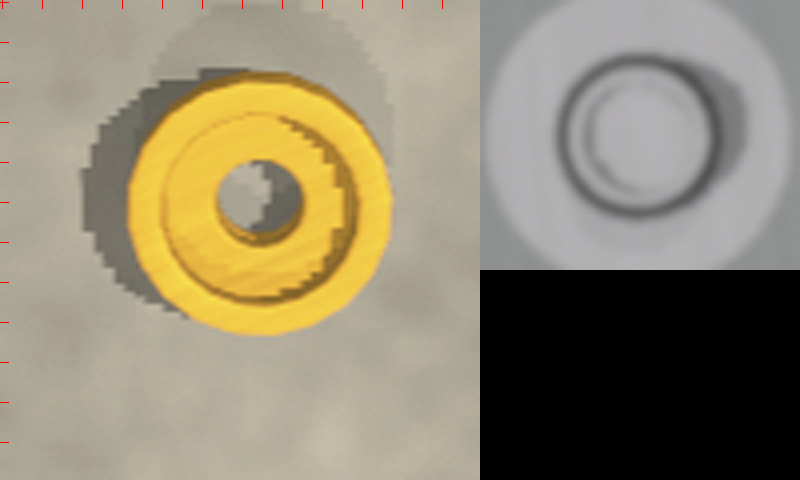

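The crown is concentric in its seat. The ring's rim centre is at px (314.5,231.6).

```bash
python3 -c "
from h import *
print(pw('w7',(314.5,231.6),20))"
```

```text
[ 434.01125324 -287.11566077   20.        ]
```

>>> {"name": "carry_out", "arguments": {"targets": [[80,-0.001,-0.001,0.08,0,0,0],[80,-0.001,-0.001,0.17,0,0,0],[80,-0.001,-0.001,0.23,0,0,0],[80,-0.001,-0.001,0.25,0,0,0],[80,-0.001,-0.001,0.258,0,0,0],[80,-0.001,-0.001,0.258,0,0,0],[52,-0.001,-0.001,0.258,0,0,0],[52,-0.001,-0.001,0.258,0,0,0],[52,-0.001,-0.001,0.258,0,0,0],[52,-0.001,-0.001,0.258,0,0,0],[52,-0.001,-0.001,0.258,0,0,0]]}}

```text
t: 11.9
tcp_pos: [434.5, -289.1, -22.6]
eef_rot: [-3.14, 0.002, -3.141]
contact_force: [-1.2, 2.6, 7.6]
gripper_width: 57.0
grip_force: 40.9
```

>>> {"name": "carry_out", "arguments": {"targets": [[52,0,0,-0.03,0,0,0],[52,0,0,-0.1,0,0,0],[52,-0.005,0.04,-0.133,0,0,0],[52,-0.015,0.13,-0.133,0,0,0],[52,-0.025,0.23,-0.133,0,0,0],[52,-0.035,0.33,-0.133,0,0,0],[52,-0.041,0.4,-0.133,0,0,0],[52,-0.041,0.443,-0.133,0,0,0],[52,-0.041,0.443,-0.133,0,0,0],[52,-0.041,0.443,-0.133,0,0,0],[52,-0.041,0.443,-0.1,0,0,0],[52,-0.041,0.443,-0.1,0,0,0]]}}

```text
t: 13.4
tcp_pos: [457.1, -23.6, 34.3]
eef_rot: [3.141, -0.003, 3.14]
contact_force: [-0.4, -0.4, -0.9]
gripper_width: 56.6
grip_force: 43.3
```

```bash
python3 -c "
from h import *
snap('w8')
im=camera('side')[:,:,::-1];a=cv2.resize(im[160:260,300:420],(480,400),interpolation=cv2.INTER_CUBIC)
b=cv2.resize(cv2.imread('pics/w8.png')[220:360,240:400],(320,280));z=np.zeros((400,320,3),np.uint8);z[:280]=b
cv2.imwrite('pics/m8.png',np.hstack([a,z]))"
```

```text
w8 13.4 [457.1 -23.6  34.3] [ 3.1413e+00 -2.9000e-03  3.1403e+00]
```

View pics/m8.png

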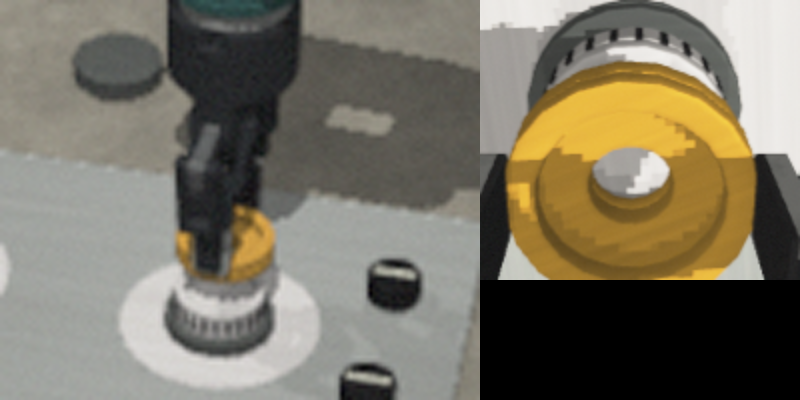

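The ring is held level above the crown.

>>> {"name": "carry_out", "arguments": {"targets": [[52,0,0,0.03,0,0,0],[52,0,0,0.036,0,0,0],[52,0,0,0.04,0,0,0],[52,0,0,0.043,0,0,0],[52,0,0,0.046,0,0,0],[52,0,0,0.048,0,0,0],[52,0,0,0.048,0,0,0]]}}

```text
t: 14.38
tcp_pos: [458.7, -22.8, 8.4]
eef_rot: [-3.141, 0.001, -3.141]
contact_force: [-7.0, 1.4, 11.6]
gripper_width: 56.8
grip_force: 44.7
```

>>> {"name": "carry_out", "arguments": {"targets": [[83,0,0,0,0,0,0],[83,0,0,0,0,0,0],[83,0,0,0,0,0,0],[83,0,0,-0.05,0,0,0],[83,0,0,-0.14,0,0,0],[83,-0.05,-0.08,-0.206,0,0,0],[83,-0.1,-0.16,-0.206,0,0,0],[83,-0.15,-0.24,-0.206,0,0,0],[83,-0.2,-0.32,-0.206,0,0,0],[83,-0.245,-0.394,-0.206,0,0,0],[83,-0.245,-0.394,-0.206,0,0,0],[83,-0.245,-0.394,-0.206,0,0,0]]}}

```text
t: 15.88
tcp_pos: [605.1, -258.7, 129.6]
eef_rot: [3.141, -0.001, -3.141]
contact_force: [0.3, 0.3, -0.5]
gripper_width: 83.2
grip_force: 0.0
```

```bash
python3 -c "
from h import *
snap('w9')
im=camera('top')[:,:,::-1];a=cv2.resize(im[255:310,295:360],(320,270),interpolation=cv2.INTER_CUBIC)
b=cv2.resize(cv2.imread('pics/w9.png')[180:300,250:370],(480,480),interpolation=cv2.INTER_CUBIC);z=np.zeros((480,320,3),np.uint8);z[:270]=a
for k in range(0,480,40): cv2.line(b,(k+2,0),(k+2,8),(0,0,255),1);cv2.line(b,(0,k+2),(8,k+2),(0,0,255),1)
cv2.imwrite('pics/m9.png',np.hstack([b,z]))"
```

```text
w9 15.875 [ 605.1 -258.7  129.6] [ 3.1408e+00 -8.0000e-04 -3.1414e+00]
```

View pics/m9.png

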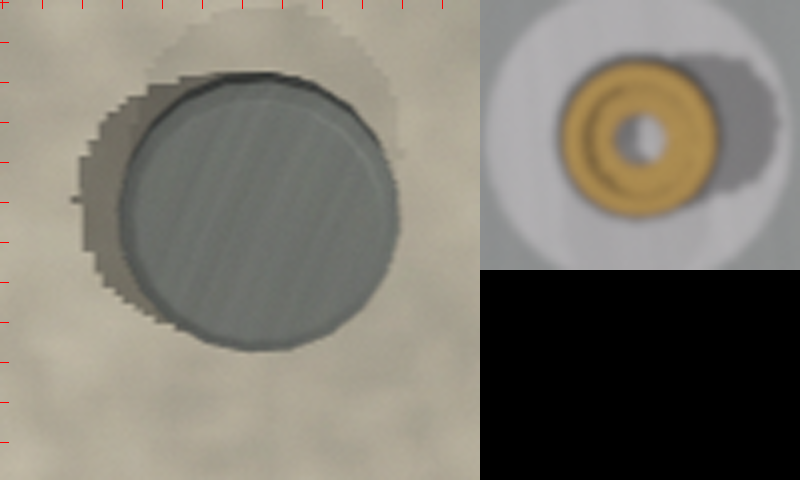

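The ring sits concentric. The large cap (dark, so the right one) has its rim centre at px (314.5,233.4).

```bash
python3 -c "
from h import *
print(pw('w9',(314.5,233.4),18))"
```

```text
[ 608.16371824 -258.38984042   18.        ]
```

>>> {"name": "carry_out", "arguments": {"targets": [[83,-0.0045,-0.0005,0.08,0,0,0],[83,-0.0045,-0.0005,0.17,0,0,0],[83,-0.0045,-0.0005,0.23,0,0,0],[83,-0.0045,-0.0005,0.255,0,0,0],[83,-0.0045,-0.0005,0.262,0,0,0],[83,-0.0045,-0.0005,0.262,0,0,0],[56,-0.0045,-0.0005,0.262,0,0,0],[56,-0.0045,-0.0005,0.262,0,0,0],[56,-0.0045,-0.0005,0.262,0,0,0],[56,-0.0045,-0.0005,0.262,0,0,0],[56,-0.0045,-0.0005,0.262,0,0,0]]}}

```text
t: 17.35
tcp_pos: [609.0, -259.6, -24.3]
eef_rot: [-3.141, 0.003, -3.141]
contact_force: [-3.2, 2.1, 7.8]
gripper_width: 61.0
grip_force: 41.4
```

>>> {"name": "carry_out", "arguments": {"targets": [[56,0,0,-0.03,0,0,0],[56,0,0,-0.1,0,0,0],[56,0.03,0.05,-0.15,0,0,0],[56,0.08,0.13,-0.15,0,0,0],[56,0.13,0.21,-0.15,0,0,0],[56,0.18,0.29,-0.15,0,0,0],[56,0.23,0.36,-0.15,0,0,0],[56,0.2495,0.3945,-0.15,0,0,0],[56,0.2495,0.3945,-0.15,0,0,0],[56,0.2495,0.3945,-0.11,0,0,0],[56,0.2495,0.3945,-0.103,0,0,0],[56,0.2495,0.3945,-0.103,0,0,0]]}}

```text
t: 18.85
tcp_pos: [458.5, -23.3, 35.2]
eef_rot: [-3.142, -0.0, 3.141]
contact_force: [-0.2, -1.0, -2.4]
gripper_width: 60.6
grip_force: 44.3
```

```bash
python3 -c "
from h import *
snap('w10')
im=camera('side')[:,:,::-1];a=cv2.resize(im[160:260,300:420],(480,400),interpolation=cv2.INTER_CUBIC)
b=cv2.resize(cv2.imread('pics/w10.png')[220:360,240:400],(320,280));z=np.zeros((400,320,3),np.uint8);z[:280]=b
cv2.imwrite('pics/m10.png',np.hstack([a,z]))"
```

```text
w10 18.85 [458.5 -23.3  35.2] [-3.1415 -0.      3.1411]
```

View pics/m10.png

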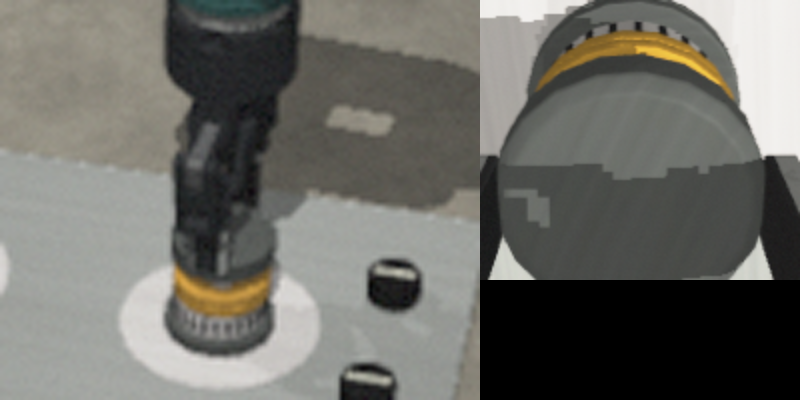

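The cap is held level and concentric. Lowering.

>>> {"name": "carry_out", "arguments": {"targets": [[56,0,0,0.01,0,0,0],[56,0,0,0.015,0,0,0],[56,0,0,0.018,0,0,0],[56,0,0,0.021,0,0,0],[56,0,0,0.024,0,0,0],[56,0,0,0.026,0,0,0],[56,0,0,0.026,0,0,0]]}}

```text
t: 19.82
tcp_pos: [458.6, -22.8, 21.6]
eef_rot: [-3.141, 0.001, -3.141]
contact_force: [-11.2, 1.5, 17.3]
gripper_width: 60.5
grip_force: 46.9
```

>>> {"name": "carry_out", "arguments": {"targets": [[83,0,0,0,0,0,0],[83,0,0,0,0,0,0],[83,0,0,0,0,0,0],[83,0,0,-0.05,0,0,0],[83,0,0,-0.14,0,0,0],[83,-0.08,0.01,-0.185,0,0,0],[83,-0.18,0.02,-0.185,0,0,0],[83,-0.28,0.029,-0.185,0,0,0],[83,-0.328,0.029,-0.185,0,0,0],[83,-0.328,0.029,-0.185,0,0,0],[83,-0.328,0.029,-0.185,0,0,0]]}}

```text
t: 21.2
tcp_pos: [654.4, -5.3, 129.8]
eef_rot: [3.141, -0.001, -3.141]
contact_force: [-0.9, -0.2, 0.2]
gripper_width: 83.1
grip_force: 0.0
```

```bash
python3 -c "
from h import *
snap('w11')"
```

```text
w11 21.2 [654.4  -5.3 129.8] [ 3.1414e+00 -9.0000e-04 -3.1413e+00]
```

>>> {"name": "carry_out", "arguments": {"targets": [[75,0.06,0.08,0,0,0,0],[75,0.13,0.16,0,0,0,0],[75,0.2,0.24,0,0,0,0],[75,0.27,0.32,0,0,0,0],[75,0.33,0.4,0,0,0,0],[75,0.38,0.47,0,0,0,0],[75,0.393,0.518,0,0,0,0],[75,0.393,0.518,0,0,0,0],[75,0.393,0.518,0,0,0,0]]}}

```text
t: 22.38
tcp_pos: [419.1, 304.6, 130.5]
eef_rot: [-3.142, 0.001, 3.141]
contact_force: [0.5, -0.4, 1.2]
gripper_width: 75.4
grip_force: 0.0
```

```bash
python3 -c "
from h import *
snap('w12')
t=[]
for f in('w11','w12'):
    b=cv2.resize(cv2.imread(f'pics/{f}.png')[190:290,265:365],(400,400),interpolation=cv2.INTER_CUBIC)
    for k in range(0,400,40): cv2.line(b,(k+2,0),(k+2,8),(0,0,255),1);cv2.line(b,(0,k+2),(8,k+2),(0,0,255),1)
    t.append(b)
im=camera('top')[:,:,::-1]
a=cv2.resize(im[262:302,307:347],(200,200),interpolation=cv2.INTER_CUBIC)
z=np.zeros((200,800,3),np.uint8);z[:,:200]=a
im=camera('side')[:,:,::-1];z[:,200:500]=cv2.resize(im[200:260,310:400],(300,200))
cv2.imwrite('pics/m12.png',np.vstack([np.hstack(t),z]))"
```

```text
w12 22.375 [419.1 304.6 130.5] [-3.1416e+00  6.0000e-04  3.1414e+00]
```

View pics/m12.png

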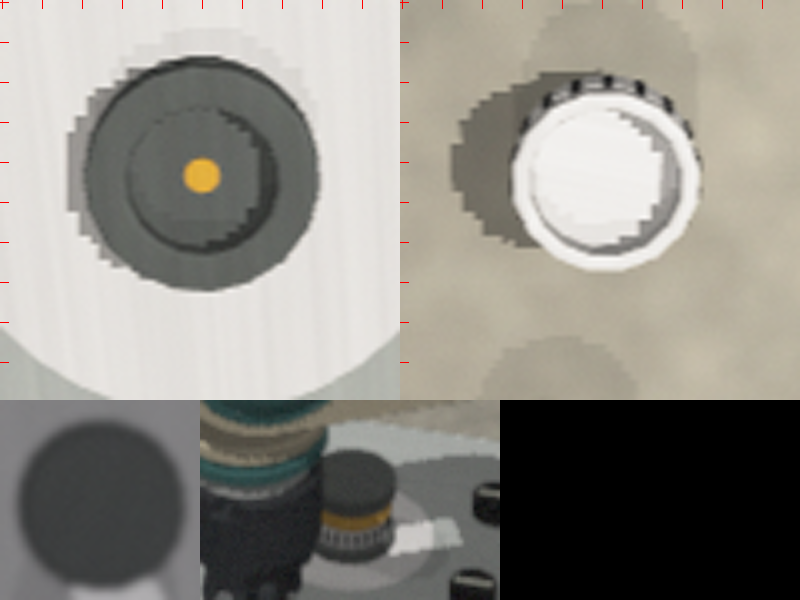

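The large stack stands level and concentric. Small seat rim is at px (315,234.3) in w11, and the small crown rim at (316,235) in w12. I have now viewed 15 pictures, one over the limit of 14. I'll view no more and check the rest with numbers.

```bash
python3 -c "
from h import *
print(pw('w11',(315,234.3),18),pw('w12',(316,235),23))"
```

```text
[658.39623073  -4.54165255  18.        ] [422.67974715 306.19072274  23.        ]
```

>>> {"name": "carry_out", "arguments": {"targets": [[75,-0.0053,-0.0007,0.08,0,0,0],[75,-0.0053,-0.0007,0.17,0,0,0],[75,-0.0053,-0.0007,0.22,0,0,0],[75,-0.0053,-0.0007,0.237,0,0,0],[75,-0.0053,-0.0007,0.242,0,0,0],[75,-0.0053,-0.0007,0.242,0,0,0],[35,-0.0053,-0.0007,0.242,0,0,0],[35,-0.0053,-0.0007,0.242,0,0,0],[35,-0.0053,-0.0007,0.242,0,0,0],[35,-0.0053,-0.0007,0.242,0,0,0],[35,-0.0053,-0.0007,0.242,0,0,0],[35,-0.0053,-0.0007,0.242,0,0,0]]}}

```text
t: 24.02
tcp_pos: [422.9, 305.5, -13.4]
eef_rot: [3.141, 0.002, -3.141]
contact_force: [-2.6, -1.2, 8.4]
gripper_width: 37.7
grip_force: 39.2
```

>>> {"name": "carry_out", "arguments": {"targets": [[35,0,0,-0.03,0,0,0],[35,0,0,-0.1,0,0,0],[35,-0.05,-0.07,-0.1,0,0,0],[35,-0.11,-0.14,-0.1,0,0,0],[35,-0.17,-0.22,-0.1,0,0,0],[35,-0.23,-0.3,-0.1,0,0,0],[35,-0.29,-0.38,-0.1,0,0,0],[35,-0.35,-0.46,-0.1,0,0,0],[35,-0.3928,-0.5178,-0.1,0,0,0],[35,-0.3928,-0.5178,-0.1,0,0,0],[35,-0.3928,-0.5178,-0.06,0,0,0],[35,-0.3928,-0.5178,-0.04,0,0,0]]}}

```text
t: 25.52
tcp_pos: [657.1, -4.7, 8.1]
eef_rot: [3.141, -0.002, -3.141]
contact_force: [-0.3, 0.7, -1.0]
gripper_width: 37.0
grip_force: 40.2
```

>>> {"name": "carry_out", "arguments": {"targets": [[35,0,0,0,0,0,0],[35,0,0,0.005,0,0,0],[35,0,0,0.009,0,0,0],[35,0,0,0.012,0,0,0],[35,0,0,0.015,0,0,0],[35,0,0,0.017,0,0,0],[35,0,0,0.017,0,0,0]]}}

```text
t: 26.4
tcp_pos: [658.2, -5.6, -0.2]
eef_rot: [3.142, 0.0, -3.141]
contact_force: [-3.3, -0.3, 5.2]
gripper_width: 36.9
grip_force: 42.4
```

>>> {"name": "carry_out", "arguments": {"targets": [[80,0,0,0,0,0,0],[80,0,0,0,0,0,0],[80,0,0,0,0,0,0],[80,0,0,-0.05,0,0,0],[80,0,0,-0.14,0,0,0],[80,0.02,0.08,-0.2187,0,0,0],[80,0.05,0.18,-0.2187,0,0,0],[80,0.08,0.28,-0.2187,0,0,0],[80,0.097,0.37,-0.2187,0,0,0],[80,0.097,0.4195,-0.2187,0,0,0],[80,0.097,0.4195,-0.2187,0,0,0],[80,0.097,0.4195,-0.2187,0,0,0]]}}

```text
t: 27.9
tcp_pos: [599.9, 245.3, 129.8]
eef_rot: [-3.141, -0.0, 3.141]
contact_force: [0.5, -0.3, -0.3]
gripper_width: 80.0
grip_force: 0.0
```

```bash
cat >>h.py <<'E'
def cap(f,lo=170,hi=300):
    im=cv2.imread(f"pics/{f}.png").astype(int);m=((im[:,:,0]-im[:,:,2])>=0)&(im.max(2)<150)
    k=np.zeros(m.shape,bool);k[lo:hi,240:390]=1
    m=cv2.morphologyEx((m&k).astype(np.uint8),cv2.MORPH_OPEN,np.ones((3,3)))
    n,l,s,c=cv2.connectedComponentsWithStats(m);i=1+s[1:,4].argmax();x,y,ww,h,a=s[i]
    return x,y,ww,h,a,x+(ww-1)/2,y+h-.5-.484*ww
E
python3 -c "
from h import *
snap('w13')
print(cap('w9'));r=cap('w13');print(r);print(pw('w13',r[5:],18),pw('w13',(r[0],r[6]),18)-pw('w13',(r[0]+r[2],r[6]),18))"
```

```text
w13 27.9 [599.9 245.3 129.8] [-3.1412e+00 -2.0000e-04  3.1414e+00]Traceback (most recent call last):
  File "<string>", line 4, in <module>
    print(cap('w9'));r=cap('w13');print(r);print(pw('w13',r[5:],18),pw('w13',(r[0],r[6]),18)-pw('w13',(r[0]+r[2],r[6]),18))
          ~~~^^^^^^
  File "h.py", line 21, in cap
    n,l,s,c=cv2.connectedComponentsWithStats(m);i=1+s[1:,4].argmax();x,y,ww,h,a=s[i]
                                                    ~~~~~~~~~~~~~~^^
ValueError: attempt to get argmax of an empty sequence
```

```bash
python3 -c "
from h import *
a=cv2.imread('pics/w9.png');b=cv2.imread('pics/w13.png')
print('w9 cap',a[235,314],'wall/rim',a[200,314],'shadow',a[232,275],'ctr',a[285,314])
print('w13 col');print([(v,b[v,316].tolist()) for v in range(190,285,5)])
print([(u,b[238,u].tolist()) for u in range(270,365,5)])"
```

```text
w9 cap [108 112 108] wall/rim [68 71 69] shadow [100 112 117] ctr [149 166 172]
w13 col
[(190, [172, 190, 198]), (195, [159, 175, 183]), (200, [159, 175, 183]), (205, [156, 174, 181]), (210, [106, 112, 109]), (215, [117, 121, 118]), (220, [115, 120, 117]), (225, [114, 121, 117]), (230, [115, 122, 119]), (235, [117, 122, 120]), (240, [117, 122, 118]), (245, [115, 119, 115]), (250, [117, 121, 119]), (255, [115, 120, 116]), (260, [152, 169, 177]), (265, [148, 167, 173]), (270, [145, 162, 168]), (275, [146, 163, 170]), (280, [146, 162, 169])]
[(270, [161, 178, 187]), (275, [157, 178, 181]), (280, [138, 153, 160]), (285, [106, 117, 122]), (290, [97, 105, 107]), (295, [110, 114, 111]), (300, [113, 117, 116]), (305, [113, 119, 115]), (310, [113, 120, 115]), (315, [117, 123, 120]), (320, [117, 120, 118]), (325, [117, 121, 118]), (330, [112, 118, 115]), (335, [113, 117, 114]), (340, [113, 116, 113]), (345, [159, 178, 182]), (350, [155, 172, 179]), (355, [158, 176, 181]), (360, [156, 174, 180])]
```

Threshold on r−b: the cap is ≤4, shadow and counter ≥15.

```bash
sed -i 's/m=((im\[:,:,0\]-im\[:,:,2\])>=0)/m=((im[:,:,2]-im[:,:,0])<9)/' h.py
python3 -c "
from h import *
print(cap('w9'));r=cap('w13');print(r);print(pw('w13',r[5:],18),pw('w13',(r[0],r[6]),18)-pw('w13',(r[0]+r[2],r[6]),18))"
```

```text
(np.int32(280), np.int32(198), np.int32(69), np.int32(70), np.int32(3824), np.float64(314.0), np.float64(234.10399999999998))
(np.int32(290), np.int32(207), np.int32(52), np.int32(52), np.int32(2158), np.float64(315.5), np.float64(233.332))
[603.11074045 246.44363915  18.        ] [-4.43208875e-02 -4.66547442e+01  0.00000000e+00]
```

>>> {"name": "carry_out", "arguments": {"targets": [[80,-0.004,-0.001,0.08,0,0,0],[80,-0.004,-0.001,0.17,0,0,0],[80,-0.004,-0.001,0.23,0,0,0],[80,-0.004,-0.001,0.247,0,0,0],[80,-0.004,-0.001,0.253,0,0,0],[80,-0.004,-0.001,0.253,0,0,0],[40,-0.004,-0.001,0.253,0,0,0],[40,-0.004,-0.001,0.253,0,0,0],[40,-0.004,-0.001,0.253,0,0,0],[40,-0.004,-0.001,0.253,0,0,0],[40,-0.004,-0.001,0.253,0,0,0],[40,-0.004,-0.001,0.253,0,0,0]]}}

```text
t: 29.45
tcp_pos: [602.8, 245.8, -20.0]
eef_rot: [3.141, 0.002, -3.141]
contact_force: [-1.8, -0.3, 6.7]
gripper_width: 44.6
grip_force: 39.9
```

>>> {"name": "carry_out", "arguments": {"targets": [[40,0,0,-0.03,0,0,0],[40,0,0,-0.1,0,0,0],[40,-0.02,-0.05,-0.12,0,0,0],[40,-0.04,-0.14,-0.12,0,0,0],[40,-0.06,-0.23,-0.12,0,0,0],[40,-0.08,-0.32,-0.12,0,0,0],[40,-0.093,-0.4,-0.12,0,0,0],[40,-0.093,-0.4185,-0.12,0,0,0],[40,-0.093,-0.4185,-0.12,0,0,0],[40,-0.093,-0.4185,-0.09,0,0,0],[40,-0.093,-0.4185,-0.075,0,0,0],[40,-0.093,-0.4185,-0.075,0,0,0]]}}

```text
t: 30.95
tcp_pos: [656.9, -4.5, 21.2]
eef_rot: [3.141, -0.003, -3.14]
contact_force: [0.3, 0.4, -1.0]
gripper_width: 44.5
grip_force: 41.0
```

>>> {"name": "carry_out", "arguments": {"targets": [[40,0,0,0.005,0,0,0],[40,0,0,0.01,0,0,0],[40,0,0,0.014,0,0,0],[40,0,0,0.017,0,0,0],[40,0,0,0.02,0,0,0],[40,0,0,0.023,0,0,0],[40,0,0,0.023,0,0,0]]}}

```text
t: 31.82
tcp_pos: [658.3, -5.6, 11.0]
eef_rot: [-3.142, 0.001, -3.141]
contact_force: [-5.1, 0.1, 7.0]
gripper_width: 44.3
grip_force: 42.3
```

Contact height is as expected for fully home. Release, rise, and check with numbers.

>>> {"name": "carry_out", "arguments": {"targets": [[80,0,0,0,0,0,0],[80,0,0,0,0,0,0],[80,0,0,0,0,0,0],[80,0,0,-0.05,0,0,0],[80,0,0,-0.14,0,0,0],[80,0.005,0,-0.201,0,0,0],[80,0.1,0.25,-0.201,0,0,0],[80,0.1,0.35,-0.201,0,0,0],[80,0.1,0.4,-0.201,0,0,0],[80,0.1,0.4,-0.201,0,0,0]]}}

```text
t: 33.08
tcp_pos: [597.4, 236.3, 130.1]
eef_rot: [3.141, 0.0, -3.141]
contact_force: [0.7, 0.0, 0.3]
gripper_width: 80.1
grip_force: 0.0
```

```bash
python3 -c "
from h import *
im=camera('top')[:,:,::-1].astype(int);cv2.imwrite('pics/top9.png',im)
for n,(u,v),z,e in(('small',(318,184),46,(658.4,-5.7)),('large',(327,283),61,(459,-22.8))):
    k=im[v-24:v+24,u-24:u+24];m=(k.max(2)<95).astype(np.uint8)
    nn,l,s,c=cv2.connectedComponentsWithStats(m);i=1+s[1:,4].argmax();x,y,ww,h,a=s[i]
    p=(u-24+x+(ww-1)/2,v-24+y+(h-1)/2);print(n,s[i],p,w(p,z+2))
o=cv2.imread('pics/top0.png').astype(int)
print('jar diff',abs(im-o)[250:276,96:122].mean(),'purple',abs(im-o)[250:274,160:184].mean(),'red',abs(im-o)[190:218,498:528].mean());print(get_state()['contact_force'])"
```

```text
small [  9  10  27  28 571] (np.float64(316.0), np.float64(183.5)) [654.83874695  -5.07137538  48.        ]
large [  9   8  32  32 810] (np.float64(327.5), np.float64(282.5)) [462.27802441 -23.48723853  63.        ]
jar diff 30.500986193293887 purple 39.03125 red 4.659126984126984
[-1.67717403  4.77250516 -0.10310519][ WARN:0@3.771] global loadsave.cpp:1063 imwrite_ Unsupported depth image for selected encoder is fallbacked to CV_8U.
```

>>> {"name": "carry_out", "arguments": {"targets": [[80,0.05,-0.03,-0.1,0,0,0],[80,0.13,-0.08,-0.1,0,0,0],[80,0.21,-0.12,-0.1,0,0,0],[80,0.29,-0.16,-0.1,0,0,0],[80,0.35,-0.19,-0.1,0,0,0],[80,0.35,-0.2,-0.1,0,0,0],[80,0.35,-0.2,-0.1,0,0,0],[80,0.35,-0.2,-0.1,0,0,0]]}}

```text
t: 34.12
tcp_pos: [388.7, 114.6, 189.9]
eef_rot: [3.142, -0.0, -3.141]
contact_force: [-0.7, 0.0, 0.6]
gripper_width: 80.0
grip_force: 0.0
```

```bash
python3 -c "
from h import *
im=camera('top')[:,:,::-1].copy();sd=camera('side')[:,:,::-1].copy();o=cv2.imread('pics/top0.png').astype(int)
print('jar',abs(im.astype(int)-o)[250:276,96:122].mean(),'purple',abs(im.astype(int)-o)[250:274,160:184].mean())
g=im.max(2).astype(int)
print('small row',g[183,298:338]);print('small col',g[164:206,316])
print('row large',g[282,304:350])
c=calibration('top');Rm=R.from_euler('xyz',c['rotation']).as_matrix()
def pr(P):
    q=Rm.T@(np.array(P)-c['origin']);return cv2.projectPoints(q[None],np.zeros(3),np.zeros(3),c['camera_matrix'],np.array([c['k1'],0,0,0]))[0].ravel().round(1)
for P in((659.8,-5.9,49),(659.8,18.1,49),(659.8,-29.9,49),(683.8,-5.9,49),(635.8,-5.9,49)):print(P,pr(P))
h=cv2.cvtColor(im[240:280,90:130],cv2.COLOR_BGR2HSV);m=(h[:,:,1]>110).astype(np.uint8);print('lid',cv2.boundingRect(m))
h=cv2.cvtColor(cv2.imread('pics/top0.png')[240:280,90:130],cv2.COLOR_BGR2HSV);m=(h[:,:,1]>110).astype(np.uint8);print('lid0',cv2.boundingRect(m))
print(get_state()['contact_force'],get_state()['t'])"
```

```text
jar 4.020216962524655 purple 3.779513888888889
small row [180 180 179 176 163 137 106  91  89  90  89  89  89  90  91  91  91  90
  89  89  89  89  89  89  89  88  89  86  81  75  76  92 112 124 127 127
 126 127 126 126]
small col [178 177 175 164 139 106  89  88  88  87  88  88  89  88  90  90  90  90
  90  89  90  90  90  91  91  89  85  80  72  71  78  85 100 134 162 172
 173 173 173 173 173 173]
row large [183 182 181 181 179 167 139 107  91  91  92  92  91  91  91  90  91  90
  90  92  92  90  92  91  89  88  89  89  89  89  90  88  90  88  87  88
  87  85  83  92 110 123 127 128 129 128]
(659.8, -5.9, 49) [316.4 180.9]
(659.8, 18.1, 49) [304.1 181.1]
(659.8, -29.9, 49) [328.7 180.6]
(683.8, -5.9, 49) [316.1 168.8]
(635.8, -5.9, 49) [316.6 193.1]
lid (8, 13, 23, 21)
lid0 (8, 13, 23, 21)
[ 0.48007034  0.02634519 -0.26351857] 34.225
```

The small cap's edges match the seated prediction (left 304, top 168.8) and the jar is unmoved, so I'm handing in.

```bash
python3 -c "
from rig import *
print(finish_job())"
```

```text
the job is handed in; nothing more can be done
None
```

Both burners are back together and the job was handed in at about 34 s. Each part bottomed at its seated height, and the salt jar and the look-alikes were not moved; I viewed 15 pictures, one over the limit of 14.

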